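# Fit the change cogs to a dosing pump drive

### The job

Swing the lid of the parts case fully open until it rests on its stop and leave it open. Then slide the big brass cog onto the drive's splined hub and after it the small steel cog on top, bosses up, each turned so that its red-marked master groove meets the hub's wide, red-marked master spline, and each lowered in the grip, not dropped, until it is fully home. Let go of everything, and leave the beaker, spanner and bottle where they stand.

Things in the scene. Friction and masses are not known exactly. Their poses are not given: they have to be found in the camera images.
- case: Grey parts case fixed to the bench, 170 x 270 x 55 mm (its own x, y, z), walls and floor 5 mm, flat blue lid 8 mm thick hinged along its +x rim. Both cogs lie on its floor, side by side along its y, bosses up. Origin: centre of the underside. Its -x side (the handle side) points roughly to world -y.
- lid (a joint): Lid angle in rad: 0 shut, 1.8 open on its stop (past upright). The hinge is stiff enough that the lid stays where it is left; about 3 N at the handle moves it. Hinge axis = the case's y axis.
- lid_handle (a point): Middle of the lid handle: a round steel bar 11 mm thick, 100 mm long, parallel to the hinge, 45 mm out from the lid's free edge and 59 mm above the bench when shut, on two 8 mm stalks 46 mm to either side of the middle. It can be pinched across from above all through the swing, the bar turning between the fingers. Axes: the lid's; when shut, those of the case.
- lid_hinge (a point): Point on the hinge axis in the middle of the case's width, on the +x rim, 55 mm above the bench. The handle's middle lies 215 mm from it towards the case's -x when shut and 4 mm above.
- big_cog_center (a point): Big brass cog: toothed disc 90 mm in diameter (over teeth), 10 mm thick, with a round boss 46 mm in diameter rising 26 mm above it: 36 mm high in all, about 0.4 kg. Point on the axis half-way up (18 mm above the underside); z up along the bore, x from the axis to the master groove, over which a red paint mark lies on the disc and on the boss's top. Grip across the boss from above.
- small_cog_center (a point): Small steel cog: toothed disc 70 mm in diameter (over teeth), 10 mm thick, with a round boss 46 mm in diameter rising 26 mm above it: 36 mm high in all, about 0.3 kg. Point on the axis half-way up (18 mm above the underside); z up along the bore, x from the axis to the master groove, over which a red paint mark lies on the disc and on the boss's top. Grip across the boss from above.
- big_cog: The big cog itself: origin at the centre of its underside, axes as its centre point. Splined bore from end to end, about 26 mm across between its five grooves and 36 mm in them; grooves 72 degrees apart, four 7.5 mm wide and one master groove (at +x) 14.5 mm wide.
- small_cog: The small cog itself: origin at the centre of its underside, axes as its centre point. Splined bore from end to end, about 26 mm across between its five grooves and 36 mm in them; grooves 72 degrees apart, four 7.5 mm wide and one master groove (at +x) 14.5 mm wide.
- hub_seat (a point): Seat of the hub: centre of the top of its collar, 63 mm above the bench, where the shaft's axis meets it. z up, x from the axis to the master spline. Home, the big cog's centre point is 18 mm above the seat and the small cog's 54 mm. A cog turned more than about 5 degrees wrong, or to a wrong spline, stops on top of the splines; play about 1.6 mm all round.
- hub: Steel hub, fixed, does not turn; origin and axes as its seat. Collar 52 mm in diameter; upright shaft with a core 22 mm in diameter and five splines 72 degrees apart reaching 32 mm across, four 4.5 mm wide, the master spline 11.5 mm. Splines run from the seat to 54 mm above it (last 4 mm slimmer for lead-in), then a tapered nose to 62 mm. Red marks on nose, spline top and collar show the master spline.
- drive: Green gearbox under the hub, fixed, 150 x 130 mm, 55 mm high, with a grey motor 52 mm thick reaching 112 mm out of its -y side. Origin under its centre, below the hub's axis.
- beaker: Bystander: glass beaker, 66 mm in diameter, 85 mm high, origin under its centre.
- spanner: Bystander: spanner lying on the bench, 150 mm long along its x, origin at the middle of its underside.
- bottle: Bystander: white bottle with a green cap, 56 mm in diameter, 125 mm high, origin under its centre.

How it is judged:
By the outcome, as a careful person would: the job done as asked, in the order asked, and still so for the second after the job is handed in, with the robot touching nothing.
It also fails if it takes over 69 s, if anything falls off the work surface, if the arm or the gripper's body presses on something with over 40 N, if the wrist force passes 120 N, or if a joint passes its speed limit or range.

### The arm

A 6-joint arm with a two-finger parallel gripper is mounted at the origin on the work surface. World frame = base frame: x ahead of the robot, y to its left, z up, the work surface at z = 0. Lengths are in m, angles in rad, forces in N, time in s.
With the tool pointing down it reaches from about 0.325 to 0.85 m from the base axis. Payload 4.4 kg.
Tool frame: the origin (TCP) lies at the very end of the fingers, on their centre line; the grasp point (between the pads) lies r.grip_point_offset behind it (r.grip_point_offset is the distance from the TCP to the grasp point, in m); z points along the fingers, y is the direction in which the jaws open and shut (so a half turn about z gives the same grasp; the last joint's range is limited). The gripper opens to 94 mm and grips with 3 to 60 N. Pads are 16 mm wide; open, the fingers measure 119 mm over their backs; the gripper's body (75 mm by 177 mm) begins 78 mm behind the grasp point.
Start: joints at [-1.373, 0.207, 1.542, -0, 1.393, -0.15], TCP at [0.196, -0.541, 0.205] pointing down, gripper open.
Joint ranges: [-2.73, 2.73], [-0.86, 2.22], [0.23, 2.46], [-1.11, 4.25], [0.08, 2.63], [-2.82, 2.82]. Speed limits (rad/s): [2.79, 2.79, 3.14, 3.14, 3.14, 3.14].

### API

Orientations are given as a unit quaternion [x, y, z, w].
In Python, from cell import r gives the robot as it stands.
- The arm moves only by the tool move_arm, never from a script. Its argument "deltas" is a list of rows, each a list of 3 entries, a list of its own where there are three numbers: the shift along the tool's x, y, z in m, then the turn about the tool's z in rad, then the opening, from 0 (shut) to 1 (fully open). In form: [[[tx, ty, tz], yaw, fingers], ...]. A call has 1 to 20 rows; each row is the pose to reach, as a shift and turn from the pose commanded when the call began, along the tool's axes at that moment; what a row does not reach only later rows make up. A row lasts 1/8 s, in which the tool goes at most 62.5 mm and 10.7 degrees, less where a joint would pass 70% of its speed; a pose out of reach is approached as far as the arm can. A call with a gripper value outside its range is refused whole. The fingers move at their own pace and stop on an object; the grip force is fixed at half the most. Time passes only in rows, so rows that repeat a pose let the fingers close. It gives the time, the measured TCP pose, the force and the opening at its end, in the units of the state.
- r.read_state(): the state, without advancing time (a new reading comes with each control period).
- r.grab_frame(name): name is "side" or "top"; returns (picture, depth): 384x512x3 uint8, red, green, blue; 384x512 float32, m along the optical axis (not along the pixel's ray), 0 where there is no reading.
- r.calibration(name): a dict with "camera_matrix" (3x3 intrinsics, pixels), "distortion" ([k1, k2, p1, p2, k3] as OpenCV has them; the pictures are not rectified), "R" (3x3) and "t" (3): a world point X has camera coordinates R X + t. Camera axes: x right, y down, z forward; pixel columns grow to the right and rows downward; lengths in m; the calibration is good to about 2 mm. A picture is of the moment at which its call begins. calibration takes no time and is no camera call.
- r.close_job(): hands the job in, once; it reports no verdict.
The state is a dict: "clock": time; "q": joint angles; "joint_velocities": joint speeds; "effort": joint torques, N m; "ee_pos": TCP position; "tcp_rot": TCP orientation; "force": force on the tool from outside, world axes, zero at the start; "ft_torque": the same for the moment, N m; "opening": opening from 0.0 (shut) to 1.0 (fully open).
Only numpy, scipy, OpenCV 4.12 (cv2) and the standard library are available. Lean on these libraries where they do the work, as an engineer would, in place of code of your own. Each camera call takes 0.05 s, during which the arm holds its last target.

## Working session

There is one attempt and no reset: what is moved stays moved. The work goes in short steps, Python scripts to look and compute and a tool call to move; the robot and the scene stay as the last step left them, time stands still between calls to the robot, and variables do not carry over. Pictures are saved under pics/ and viewed, and the job is handed in when it is done.

Besides the shell and the picture viewer there is one more tool, called after "Emit:" in YAML: its name, and indented under it one key for each argument. move_arm: Moves the arm, as the interface text tells. Its arguments: {"type":"object","properties":{"deltas":{"type":"array","items":{"type":"array"}}},"required":["deltas"]}

```bash
ls; mkdir -p pics; cat > h.py <<'E'
import numpy as np, cv2
from cell import r
def grab(n,f):
    p,d=r.grab_frame(n); cv2.imwrite(f'pics/{f}.png',p[:,:,::-1]); np.savez(f'{f}.npz',p=p,d=d); return p,d
def cal(n):
    c=r.calibration(n); return [np.array(c[k],float) for k in('camera_matrix','distortion','R','t')]
def ray(n,uv):
    K,D,R,t=cal(n); u=cv2.undistortPoints(np.array(uv,float).reshape(-1,1,2),K,D).reshape(-1,2)
    d=np.c_[u,np.ones(len(u))]@R; return -R.T@t,d
def plane(n,uv,z):
    o,d=ray(n,uv); return o+d*((z-o[2])/d[:,2])[:,None]
def cloud(n,dep):
    h,w=dep.shape; vv,uu=np.mgrid[:h,:w]; o,d=ray(n,np.c_[uu.ravel(),vv.ravel()])
    return (o+d*dep.reshape(-1,1)).reshape(h,w,3)
def proj(n,X):
    K,D,R,t=cal(n); return cv2.projectPoints(np.array(X,float).reshape(-1,3),cv2.Rodrigues(R)[0],t,K,D)[0].reshape(-1,2)
def load(f):
    a=np.load(f'{f}.npz'); return a['p'],a['d']
E
python3 - <<'E'
from h import *
print(r.read_state()); print(r.grip_point_offset)
for n in('top','side'):
    grab(n,n+'0'); c=cal(n); print(n,c[0],c[1],-c[2].T@c[3],c[2])
E
```

```text
pics
{'clock': 0.0, 'q': array([-1.37349379e+00,  2.07408554e-01,  1.54293832e+00, -5.18947672e-05,
        1.39352081e+00, -1.50509614e-01]), 'joint_velocities': array([ 0.00058826, -0.00049411, -0.00067223, -0.00052148, -0.0021163 ,
       -0.00069398]), 'effort': array([ 1.65303675e-05, -3.70875657e+01, -2.81414777e+01,  6.98291813e-02,
        3.61108105e-02, -1.44396577e-04]), 'ee_pos': array([ 0.19579021, -0.53977388,  0.20430475]), 'tcp_rot': array([ 9.84914976e-01,  1.73035242e-01, -5.21399230e-05, -1.13660640e-03]), 'force': array([ 0.31732608, -0.03051677, -0.36481984]), 'ft_torque': array([-0.01655095,  0.03680791, -0.01181218]), 'opening': 0.9999600424381531}
0.0188
top [[431.07227882   0.         255.98553765]
 [  0.         431.07227882 196.09775479]
 [  0.           0.           1.        ]] [0.05680558 0.         0.         0.         0.        ] [0.41473418 0.0170504  0.87284938] [[-1.79711744e-01 -9.83718940e-01 -8.58000534e-04]
 [-9.60252356e-01  1.75613965e-01 -2.16968079e-01]
 [ 2.13586285e-01 -3.81678147e-02 -9.76178322e-01]]
side [[422.16627826   0.         252.61498549]
 [  0.         422.16627826 196.20411492]
 [  0.           0.           1.        ]] [0.00808495 0.         0.         0.         0.        ] [ 0.54219154 -0.93491282  0.63852325] [[ 0.99884791 -0.04703679  0.00950742]
 [-0.01574508 -0.50838319 -0.860987  ]
 [ 0.04533147  0.85984537 -0.50853809]]
```

View pics/top0.png

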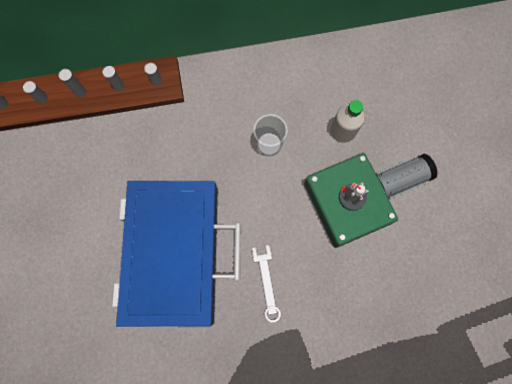

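View pics/side0.png

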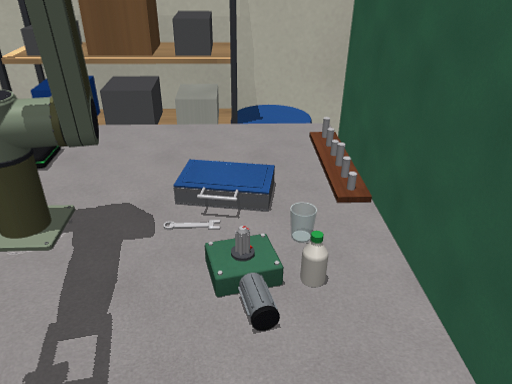

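The top picture shows the shut blue lid (columns 120–215, rows 180–327), the handle bar at about (238, 252) and the hub at (353, 193). Next I'll zoom in and measure.

```bash
python3 - <<'E'
from h import *
p,d=load('top0'); q,_=load('side0')
a=cv2.resize(p[130:260,290:450],None,fx=4,fy=4,interpolation=cv2.INTER_CUBIC)[:,:,::-1]
cv2.imwrite('pics/hubtop.png',a)
cv2.imwrite('pics/hubside.png',cv2.resize(q[210:300,190:320],None,fx=6,fy=6,interpolation=cv2.INTER_CUBIC)[:,:,::-1])
P=cloud('top',d); hsv=cv2.cvtColor(p,cv2.COLOR_RGB2HSV)
blue=((hsv[...,0]>105)&(hsv[...,0]<125)&(hsv[...,1]>150)&(P[...,2]>.045)).astype(np.uint8)
c=max(cv2.findContours(blue,0,2)[0],key=cv2.contourArea)
z=np.median(P[...,2][blue>0]);print('lid z',z)
pts=plane('top',c.reshape(-1,2),.063); R=cv2.minAreaRect((pts[:,:2]*1000).astype(np.float32)); print(R, cv2.boxPoints(R))
# handle
m=(P[...,2]>.04)&(P[...,2]<.075)&(hsv[...,1]<60)
m[:,:210]=0;m[:,250:]=0;m[:200]=0;m[300:]=0
v,u=np.nonzero(m);print(u.min(),u.max(),v.min(),v.max(),len(u))
mb=m.copy();mb[:,:233]=0
c=max(cv2.findContours(mb.astype(np.uint8),0,2)[0],key=cv2.contourArea)
pts=plane('top',c.reshape(-1,2),.062); R=cv2.minAreaRect((pts[:,:2]*1000).astype(np.float32)); print(R, cv2.boxPoints(R),np.median(P[mb],0))
E
```

```text
lid z 0.06543745323171213
((519.7772216796875, 166.10400390625), (169.08258056640625, 266.1191711425781), 79.24071502685547) [[373.27438 107.88893]
 [634.71515  58.20894]
 [666.28    224.31908]
 [404.8393  273.99908]]
212 239 222 281 529
((495.2681579589844, 41.14966583251953), (11.386124610900879, 109.76036834716797), 80.16860961914062) [[440.22183   44.91097 ]
 [548.3703    26.169453]
 [550.31445   37.388363]
 [442.16602   56.12988 ]] [0.49388305 0.04033875 0.06391147]
```

View pics/hubtop.png

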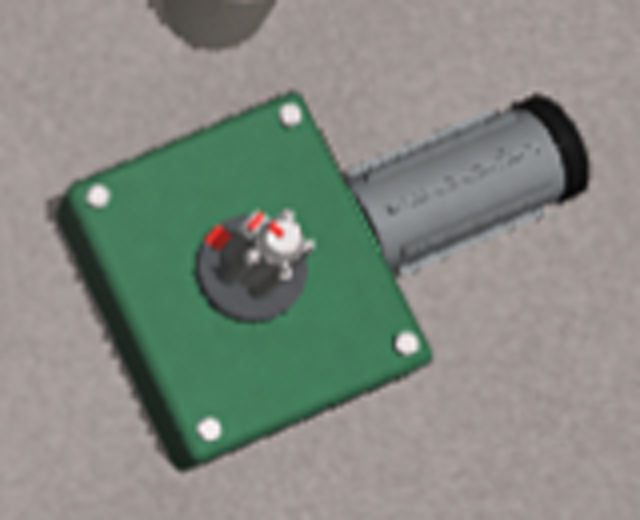

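View pics/hubside.png

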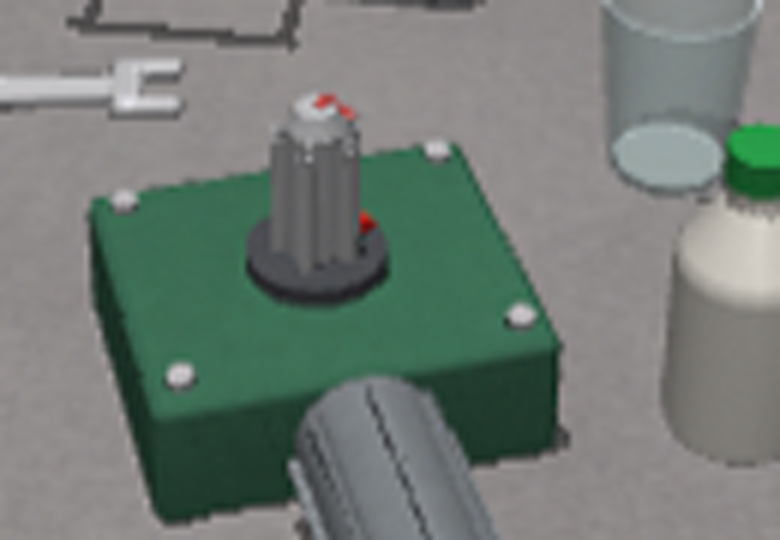

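```bash
cat >> h.py <<'E'
from scipy.spatial.transform import Rotation as Ro
def delta(xyz,ang=None):
    """shift in tool axes + yaw for target TCP world xyz, tool-x world angle (deg)"""
    s=r.read_state(); M=Ro.from_quat(s['tcp_rot']).as_matrix()
    a=np.degrees(np.arctan2(M[1,0],M[0,0]))
    out=(M.T@(np.array(xyz).reshape(-1,3)-s['ee_pos']).T).T
    y=None if ang is None else np.radians((a-ang+180)%360-180)
    print('tool-x deg',round(a,2),'pos',s['ee_pos'].round(4),'delta',out.round(4).tolist(),'yaw',y)
    return out
E
python3 - <<'E'
from h import *
delta([.4953,.040,.15],-10.5)
E
```

```text
tool-x deg 19.93 pos [ 0.1958 -0.5399  0.2044] delta [[0.4792, -0.443, 0.0554]] yaw 0.5310729689342214
```

Emit:
move_arm:
  deltas:
    - [[0.479,-0.443,0.0],0.531,1]
    - [[0.479,-0.443,0.0],0.531,1]
    - [[0.479,-0.443,0.0],0.531,1]
    - [[0.479,-0.443,0.0],0.531,1]
    - [[0.479,-0.443,0.0],0.531,1]
    - [[0.479,-0.443,0.0],0.531,1]
    - [[0.479,-0.443,0.0],0.531,1]
    - [[0.479,-0.443,0.0],0.531,1]
    - [[0.479,-0.443,0.0],0.531,1]
    - [[0.479,-0.443,0.0],0.531,1]
    - [[0.479,-0.443,0.0],0.531,1]
    - [[0.479,-0.443,0.055],0.531,1]
    - [[0.479,-0.443,0.055],0.531,1]

```text
clock: 1.72
ee_pos: [0.4907, 0.0401, 0.1459]
tcp_rot: [0.996, -0.091, -0.006, 0.0]
force: [0.2, -0.8, -0.5]
opening: 0.999
```

```bash
python3 - <<'E'
from h import *
s=r.read_state();print(s['q'].round(3),s['force'],s['clock'])
delta([.4953,.040,.040],-10.5)
grab('side','side1')
E
```

```text
[-0.094  0.099  1.795 -0.     1.26   1.658] [ 0.22162113 -0.76450452 -0.47095082] 1.725
tool-x deg -10.44 pos [0.4907 0.0401 0.1459] delta [[0.0058, -0.0009, 0.1059]] yaw 0.001114393840393191
```

View pics/side1.png

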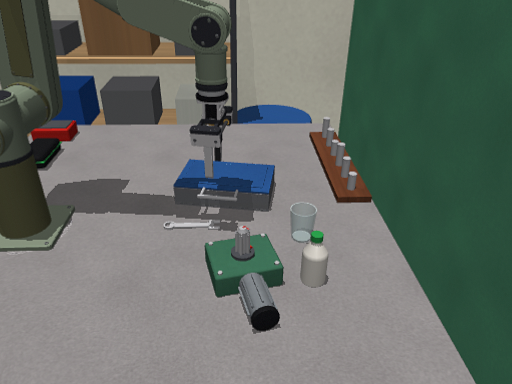

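Emit:
move_arm:
  deltas:
    - [[0.005,0.0,0.0],0.0,0.4]
    - [[0.005,0.0,0.0],0.0,0.4]
    - [[0.005,0.0,0.03],0.0,0.4]
    - [[0.005,0.0,0.06],0.0,0.4]
    - [[0.005,0.0,0.08],0.0,0.4]
    - [[0.005,0.0,0.08],0.0,0.4]

```text
clock: 2.52
ee_pos: [0.4995, 0.038, 0.07]
tcp_rot: [0.996, -0.092, -0.001, -0.0]
force: [0.1, 0.5, -0.2]
opening: 0.413
```

```bash
python3 - <<'E'
from h import *
p,d=grab('side','side2');delta([.4953,.040,.040],-10.5)
grab('top','top2')
cv2.imwrite('pics/side2z.png',cv2.resize(p[130:240,150:290],None,fx=5,fy=5)[:,:,::-1])
E
```

```text
tool-x deg -10.53 pos [0.5007 0.0379 0.0711] delta [[-0.0057, -0.0011, 0.0311]] yaw -0.00055378068407522
```

View pics/side2z.png

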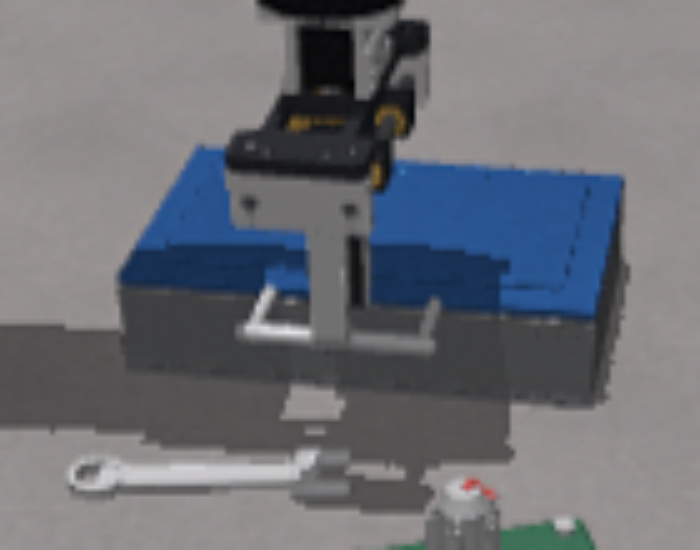

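The fingers straddle the bar a little left of its middle, so I'll go down and pinch it.

Emit:
move_arm:
  deltas:
    - [[-0.005,-0.001,0.015],0.0,0.4]
    - [[-0.005,-0.001,0.031],0.0,0.4]
    - [[-0.005,-0.001,0.031],0.0,0.4]
    - [[-0.005,-0.001,0.031],0.0,0.0]
    - [[-0.005,-0.001,0.031],0.0,0.0]
    - [[-0.005,-0.001,0.031],0.0,0.0]
    - [[-0.005,-0.001,0.031],0.0,0.0]

```text
clock: 3.5
ee_pos: [0.496, 0.0402, 0.0399]
tcp_rot: [0.996, -0.092, 0.001, -0.0]
force: [-0.4, 1.3, 1.2]
opening: 0.109
```

```bash
python3 - <<'E'
from h import *
s=r.read_state();print(s['q'].round(3),s['force'],s['opening'])
th=np.r_[np.arange(.15,1.8,.15),1.82]
p0=s['ee_pos']
X=np.array([.185,.983])
sx=-.215*np.cos(th)+.004*np.sin(th)+.215; dz=.004*np.cos(th)+.215*np.sin(th)-.004
delta(np.c_[p0[0]+sx*X[0],p0[1]+sx*X[1],p0[2]+dz],-10.5)
E
```

```text
[-0.093  0.252  1.87   0.     1.019  1.661] [-0.41540442  1.30487296  1.21897642] 0.10864524489454873
tool-x deg -10.51 pos [0.496  0.0402 0.0399] delta [[0.0, -0.003, -0.0321], [0.0001, -0.0108, -0.0634], [0.0002, -0.0232, -0.0931], [0.0002, -0.0399, -0.1207], [0.0003, -0.0605, -0.1455], [0.0004, -0.0846, -0.1669], [0.0005, -0.1116, -0.1844], [0.0006, -0.1409, -0.1978], [0.0007, -0.1719, -0.2066], [0.0008, -0.2039, -0.2107], [0.0008, -0.2361, -0.2099], [0.0009, -0.2679, -0.2044], [0.0009, -0.272, -0.2033]] yaw -9.504908705694639e-05
```

Emit:
move_arm:
  deltas:
    - [[0,-0.003,-0.032],0,0]
    - [[0,-0.011,-0.063],0,0]
    - [[0,-0.023,-0.093],0,0]
    - [[0,-0.04,-0.121],0,0]
    - [[0,-0.0605,-0.1455],0,0]
    - [[0,-0.0845,-0.167],0,0]
    - [[0,-0.1115,-0.1845],0,0]
    - [[0,-0.141,-0.198],0,0]
    - [[0.001,-0.172,-0.2065],0,0]
    - [[0.001,-0.204,-0.2105],0,0]
    - [[0.001,-0.236,-0.21],0,0]
    - [[0.001,-0.258,-0.2065],0,0]
    - [[0.001,-0.272,-0.2035],0,0]
    - [[0.001,-0.272,-0.2035],0,0]

```text
clock: 5.25
ee_pos: [0.546, 0.3033, 0.2453]
tcp_rot: [0.996, -0.092, 0.0, 0.005]
force: [-4.5, -11.3, 13.1]
opening: 0.106
```

```bash
python3 - <<'E'
from h import *
s=r.read_state();print(s['q'].round(3),s['force'],s['opening'],s['ee_pos'])
h=np.array([.496+.185*.215,.0402+.983*.215]);print('hinge',h)
e=(s['ee_pos'][:2]-h)@[.185,.983]; print('angle',np.arctan2(s['ee_pos'][2]+.0188-.055,-e)-np.arctan2(4,215))
E
```

```text
[ 0.373  0.288  1.359 -0.009  1.499  2.129] [ -4.5148303  -11.32700864  13.11154854] 0.10597893580715267 [0.54597049 0.30334834 0.24529086]
hinge [0.535775 0.251545]
angle 1.7995843276560208
```

Emit:
move_arm:
  deltas:
    - [[0,0.003,0],0,0.5]
    - [[0,0.003,0],0,0.5]
    - [[0,0.003,0],0,0.5]
    - [[0,0.003,-0.04],0,0.5]
    - [[0,0.003,-0.08],0,0.5]
    - [[-0.05,0.1,-0.09],0,1]
    - [[-0.1,0.2,-0.09],0,1]
    - [[-0.13,0.3,-0.09],0,1]
    - [[-0.15,0.38,-0.09],0,1]
    - [[-0.15,0.38,-0.09],0,1]

```text
clock: 6.5
ee_pos: [0.3742, 0.0424, 0.332]
tcp_rot: [0.996, -0.091, 0.0, 0.0]
force: [0.3, -0.8, 0.2]
opening: 0.985
```

```bash
python3 - <<'E'
from h import *
for n in('top','side'): grab(n,n+'3')
p,_=load('top3')
cv2.imwrite('pics/top3z.png',cv2.resize(p[150:350,90:290],None,fx=3,fy=3,interpolation=cv2.INTER_CUBIC)[:,:,::-1])
E
```

```text
(no output)
```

View pics/top3.png

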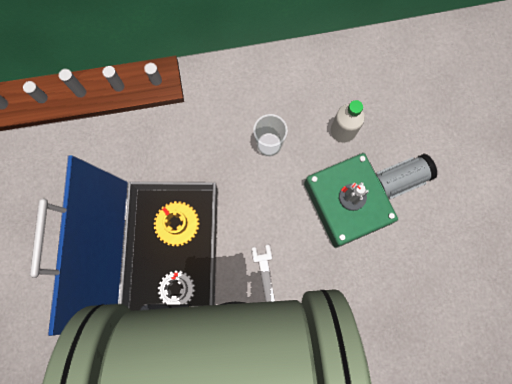

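View pics/side3.png

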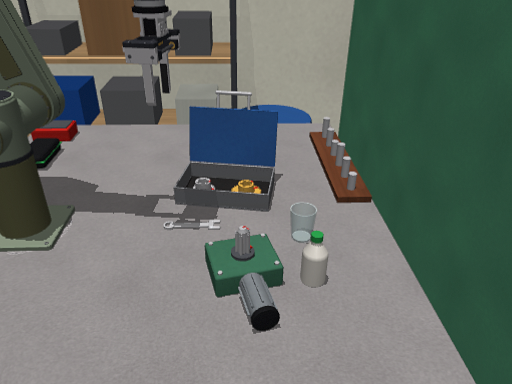

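View pics/top3z.png

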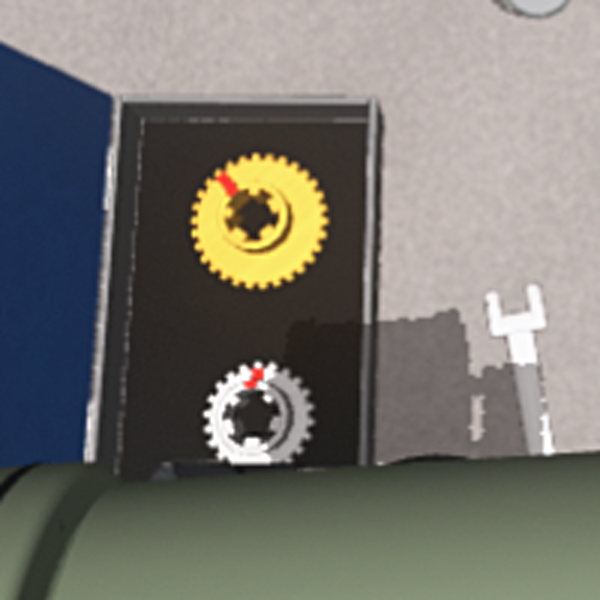

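The lid stands open. The big cog is at about (176, 222) in the top picture and the small one at (176, 289), with the red marks up-left and up.

```bash
cat > m.py <<'E'
from h import *
from scipy.optimize import least_squares
def rimfit(n,mask,z,R,far=True):
    c=max(cv2.findContours(mask.astype(np.uint8),0,cv2.CHAIN_APPROX_NONE)[0],key=cv2.contourArea)
    w=plane(n,c.reshape(-1,2),z)[:,:2]
    w=cv2.convexHull((w*1000).astype(np.float32)).reshape(-1,2)/1000
    c0=np.array(cv2.minEnclosingCircle((w*1000).astype(np.float32))[0])/1000
    o=ray(n,[[0,0]])[0][:2]; v=c0-o; v/=np.linalg.norm(v)
    s=w[((w-c0)@v)>-.005] if far else w
    f=least_squares(lambda x:np.hypot(*(s-x).T)-R,c0,loss='soft_l1',f_scale=.001)
    fr=least_squares(lambda x:np.hypot(*(s-x[:2]).T)-x[2],np.r_[c0,R],loss='soft_l1',f_scale=.001)
    return f.x,fr.x,len(s)
def red(p): 
    h=cv2.cvtColor(p,cv2.COLOR_RGB2HSV); return ((h[...,0]<7)|(h[...,0]>173))&(h[...,1]>140)&(h[...,2]>90)
E
python3 - <<'E'
from m import *
for f,n in(('top3','top'),('side3','side')):
    p,d=load(f); h=cv2.cvtColor(p,cv2.COLOR_RGB2HSV); P=cloud(n,d)
    rd=red(p); yel=(h[...,0]>18)&(h[...,0]<34)&(h[...,1]>120)&(h[...,2]>70)
    near=cv2.dilate(yel.astype(np.uint8),np.ones((9,9)))>0
    m=cv2.morphologyEx((yel|(rd&near)).astype(np.uint8),cv2.MORPH_CLOSE,np.ones((3,3)))
    m=m.astype(bool)
    if n=='top':
        print(n,'big',rimfit(n,m,.015,.045))
    nn,lab,st,ce=cv2.connectedComponentsWithStats(rd.astype(np.uint8))
    for i in range(1,nn):
        if st[i,4]>3: 
            mm=lab==i; print('red',n,st[i],ce[i].round(1),np.median(P[mm],0).round(3),plane(n,[ce[i]],.015)[0].round(4),plane(n,[ce[i]],.041)[0].round(4))
    # boss cloud
    B=(P[...,2]>.034)&(P[...,2]<.050)&(P[...,0]>.43)&(P[...,0]<.66)&(P[...,1]>.1)&(P[...,1]<.23)
    nn,lab,st,ce=cv2.connectedComponentsWithStats(B.astype(np.uint8))
    for i in range(1,nn):
        if st[i,4]>40 :
            Q=P[lab==i]; q=plane(n,np.argwhere(lab==i)[:,::-1],.041)[:,:2]
            (cc,rr)=cv2.minEnclosingCircle((q*1000).astype(np.float32)); print('boss',n,st[i],Q.mean(0).round(4),cc,rr)
E
```

```text
top big (array([0.5774044 , 0.15085217]), array([0.57674459, 0.15033517, 0.0456515 ]), 24)
red top [352 184   3   3   5] [353.2 185.2] [ 0.568 -0.188  0.117] [ 0.5891 -0.216   0.015 ] [ 0.5838 -0.209   0.041 ]
red top [341 187   7   5  23] [344. 189.] [ 0.575 -0.184  0.064] [ 0.5847 -0.1959  0.015 ] [ 0.5796 -0.1894  0.041 ]
red top [357 186   3   3   5] [358.2 186.8] [ 0.562 -0.195  0.124] [ 0.584  -0.2252  0.015 ] [ 0.5789 -0.2179  0.041 ]
red top [162 207   7   8  24] [165.4 211. ] [0.605 0.168 0.017] [0.605  0.1689 0.015 ] [0.5992 0.1643 0.041 ]
red top [172 273   6   6  21] [174.7 275.3] [0.475 0.167 0.017] [0.4752 0.1681 0.015 ] [0.4733 0.1635 0.041 ]
boss top [134 185  61   3 112] [0.6502 0.1619 0.0436] (650.6998901367188, 159.94921875) 59.2309455871582
boss top [130 187   4  22  53] [0.6374 0.2261 0.0425] (638.2930908203125, 226.7969207763672) 21.179636001586914
boss top [162 210  24  24 243] [0.5752 0.1517 0.0405] (575.9486083984375, 151.54104614257812) 23.022188186645508
boss top [162 277  24  24 245] [0.45   0.1691 0.0406] (449.3856201171875, 168.92189025878906) 22.7694149017334
red side [ 31 121  45  20 428] [ 52.7 132.6] [-0.118  0.571  0.036] [-0.1479  0.6234  0.015 ] [-0.1191  0.5584  0.041 ]
red side [254 186   4   3   4] [255.5 187. ] [0.609 0.175 0.014] [0.609  0.1736 0.015 ] [0.6063 0.1274 0.041 ]
red side [211 188   3   2   4] [212.  188.8] [0.478 0.168 0.015] [0.4785 0.1669 0.015 ] [0.4812 0.1209 0.041 ]
red side [250 245   3   4   7] [250.6 246.6] [ 0.578 -0.184  0.063] [ 0.5816 -0.1195  0.015 ] [ 0.5799 -0.1535  0.041 ]
boss side [256 169  16   6  52] [0.6407 0.226  0.0413] (637.4761962890625, 224.4677734375) 26.896026611328125
boss side [195 178  16   9  92] [0.4514 0.1666 0.0383] (453.07708740234375, 162.46878051757812) 28.169879913330078
boss side [238 180  16   9  94] [0.5778 0.1493 0.0388] (577.874267578125, 145.4305419921875) 26.442569732666016
```

```bash
python3 - <<'E'
from m import *
p,d=load('top3');P=cloud('top',d);rd=red(p)
for nm,c in(('big',(.5765,.151)),('small',(.4495,.169))):
    c=np.array(c); m=rd&(np.hypot(P[...,0]-c[0],P[...,1]-c[1])<.06)
    v,u=np.nonzero(m)
    for zz,sel in((.015,P[m][:,2]<.025),(.041,P[m][:,2]>.033)):
        if sel.sum()==0: continue
        w=plane('top',np.c_[u,v][sel],zz)[:,:2]-c; a=np.degrees(np.arctan2(w[:,1],w[:,0]));print(nm,zz,sel.sum(),w.mean(0).round(4),np.degrees(np.arctan2(*w.mean(0)[::-1])).round(1),a.round(0),(np.hypot(*w.T)*1000).round(0))
# hub
for f,n in(('top3','top'),('top0','top'),('side3','side')):
    p,d=load(f);P=cloud(n,d);h=cv2.cvtColor(p,cv2.COLOR_RGB2HSV);rd=red(p)
    reg=(np.hypot(P[...,0]-.555,P[...,1]+.2)<.05)
    m=reg&(P[...,2]>.057)&(P[...,2]<.070)
    ng=m&(~((h[...,0]>60)&(h[...,0]<95)&(h[...,1]>80)))
    tip=reg&(P[...,2]>.1155); print(n,'tip',tip.sum(),P[tip].mean(0).round(4), 'nose',P[reg&(P[...,2]>.121)].mean(0).round(4))
    print('collar',rimfit(n,cv2.morphologyEx((ng).astype(np.uint8),cv2.MORPH_CLOSE,np.ones((3,3))),.063,.026,False), ng.sum())
    m=rd&reg; v,u=np.nonzero(m); Z=P[m][:,2]
    for lo,hi,zz in((.055,.075,.063),(.108,.1205,.117),(.1205,.13,.125)):
        s=(Z>lo)&(Z<hi)
        if s.any(): print('red',zz,s.sum(),plane(n,np.c_[u,v][s],zz).mean(0).round(4),P[m][s].mean(0).round(4))
E
```

```text
big 0.015 16 [0.031  0.0193] 31.9 [28. 29. 35. 33. 31. 29. 35. 33. 31. 28. 35. 33. 31. 28. 35. 33.] [42. 40. 42. 40. 39. 37. 39. 37. 36. 34. 36. 34. 33. 32. 33. 31.]
big 0.041 8 [0.0179 0.0106] 30.5 [27. 23. 34. 31. 26. 38. 34. 30.] [23. 22. 22. 21. 20. 21. 20. 18.]
small 0.015 14 [ 0.0274 -0.0025] -5.2 [ -0.  -4.  -8. -12.   0.  -4.  -8. -12.   1.  -4.  -8. -12.   1.  -3.] [30. 30. 30. 30. 28. 28. 28. 28. 27. 26. 26. 26. 25. 24.]
small 0.041 7 [ 0.0204 -0.0024] -6.7 [ -0.  -5. -10. -15.   0.  -5. -11.] [22. 21. 21. 21. 20. 20. 19.]
top tip 134 [ 0.5568 -0.1951  0.1218] nose [ 0.557  -0.196   0.1245]
collar (array([ 0.5575039 , -0.19624785]), array([ 0.55740797, -0.19626828,  0.02583811]), 24) 306
red 0.063 21 [ 0.575  -0.1842  0.063 ] [ 0.575  -0.1842  0.063 ]
red 0.117 5 [ 0.5684 -0.1883  0.117 ] [ 0.5683 -0.1882  0.1176]
red 0.125 5 [ 0.5623 -0.1942  0.125 ] [ 0.5623 -0.1942  0.125 ]
top tip 137 [ 0.557  -0.1952  0.1217] nose [ 0.5571 -0.1962  0.1245]
collar (array([ 0.55757509, -0.19637698]), array([ 0.55742303, -0.19640276,  0.02561404]), 26) 306
red 0.063 21 [ 0.5751 -0.1849  0.063 ] [ 0.575  -0.1848  0.0634]
red 0.117 5 [ 0.5684 -0.1883  0.117 ] [ 0.5681 -0.1879  0.1187]
red 0.125 6 [ 0.5619 -0.1946  0.125 ] [ 0.5619 -0.1946  0.125 ]
side tip 75 [ 0.56   -0.2005  0.1212] nose [ 0.5592 -0.1988  0.1243]
collar (array([ 0.55947276, -0.20233677]), array([ 0.55945996, -0.20135934,  0.02704043]), 23) 218
red 0.063 6 [ 0.5787 -0.1832  0.063 ] [ 0.5787 -0.1836  0.0633]
red 0.117 1 [ 0.5703 -0.1873  0.117 ] [ 0.5702 -0.1894  0.1185]
red 0.125 2 [ 0.5626 -0.1929  0.125 ] [ 0.5625 -0.1944  0.126 ]
```

```bash
python3 - <<'E'
from m import *
p,d=load('top3');P=cloud('top',d);c=np.array([.5572,-.1961])
for zz in(.113,.117):
  reg=(np.hypot(P[...,0]-c[0],P[...,1]-c[1])<.03)&(P[...,2]>.105)
  v,u=np.nonzero(reg); w=plane('top',np.c_[u,v],zz)[:,:2]-c; R=np.hypot(*w.T);a=np.arctan2(w[:,1],w[:,0])
  s=(R>.0115)&(R<.018); g=np.exp(5j*a[s]).mean(); print(zz,s.sum(),abs(g),np.degrees(np.angle(g))/5+72*np.arange(-2,3)); print(sorted(np.degrees(a[s]).round(0)))
# small/big grooves in boss top: brightness at r 15-17
for nm,c in(('big',(.5763,.1513)),('small',(.4495,.169))):
  A=np.radians(np.arange(0,360,4)); pr=[]
  for Rr in(.0145,.0155,.0165):
    X=np.c_[c[0]+Rr*np.cos(A),c[1]+Rr*np.sin(A),np.full(90,.041)]
    uv=proj('top',X).astype(np.float32); pr.append(cv2.remap(p[...,0].astype(np.float32),uv[:,0][None],uv[:,1][None],1)[0])
  b=np.mean(pr,0); g=(-(b-b.mean())*np.exp(5j*A)).mean(); print(nm,abs(g),np.degrees(np.angle(g))/5+72*np.arange(-2,3)); 
delta([[.5765,.151,.33],[.5765,.151,.10]],79.5)
# bystanders
E
```

```text
0.113 69 0.4508837453020373 [-178.81295485 -106.81295485  -34.81295485   37.18704515  109.18704515]
[np.float64(-179.0), np.float64(-177.0), np.float64(-176.0), np.float64(-173.0), np.float64(-170.0), np.float64(-169.0), np.float64(-166.0), np.float64(-119.0), np.float64(-116.0), np.float64(-115.0), np.float64(-110.0), np.float64(-109.0), np.float64(-108.0), np.float64(-101.0), np.float64(-101.0), np.float64(-101.0), np.float64(-92.0), np.float64(-84.0), np.float64(-77.0), np.float64(-73.0), np.float64(-66.0), np.float64(-54.0), np.float64(-43.0), np.float64(-40.0), np.float64(-37.0), np.float64(-36.0), np.float64(-33.0), np.float64(-31.0), np.float64(-28.0), np.float64(-26.0), np.float64(8.0), np.float64(12.0), np.float64(15.0), np.float64(16.0), np.float64(19.0), np.float64(23.0), np.float64(25.0), np.float64(29.0), np.float64(29.0), np.float64(34.0), np.float64(35.0), np.float64(40.0), np.float64(42.0), np.float64(46.0), np.float64(50.0), np.float64(54.0), np.float64(57.0), np.float64(60.0), np.float64(62.0), np.float64(64.0), np.float64(66.0), np.float64(90.0), np.float64(98.0), 
[... 1299 characters left out ...]
11.0), np.float64(113.0), np.float64(115.0), np.float64(118.0), np.float64(119.0), np.float64(123.0), np.float64(123.0), np.float64(128.0), np.float64(134.0), np.float64(141.0), np.float64(152.0), np.float64(159.0), np.float64(167.0), np.float64(167.0), np.float64(168.0), np.float64(168.0), np.float64(173.0), np.float64(174.0), np.float64(175.0), np.float64(176.0), np.float64(179.0)]
big 40.006977795201344 [-112.8798644  -40.8798644   31.1201356  103.1201356  175.1201356]
small 42.46730521811441 [-150.45520252  -78.45520252   -6.45520252   65.54479748  137.54479748]
tool-x deg -10.94 pos [0.3735 0.0399 0.3322] delta [[0.1782, -0.1476, 0.0021], [0.178, -0.148, 0.2321]] yaw -1.5784178045507329
```

Emit:
move_arm:
  deltas:
    - [[0.178,-0.148,0.02],-1.578,0.66]
    - [[0.178,-0.148,0.02],-1.578,0.66]
    - [[0.178,-0.148,0.02],-1.578,0.66]
    - [[0.178,-0.148,0.02],-1.578,0.66]
    - [[0.178,-0.148,0.02],-1.578,0.66]
    - [[0.178,-0.148,0.05],-1.578,0.66]
    - [[0.178,-0.148,0.1],-1.578,0.66]
    - [[0.178,-0.148,0.15],-1.578,0.66]
    - [[0.178,-0.148,0.2],-1.578,0.66]
    - [[0.178,-0.148,0.232],-1.578,0.66]
    - [[0.178,-0.148,0.232],-1.578,0.66]
    - [[0.178,-0.148,0.232],-1.578,0.66]

```text
clock: 8.1
ee_pos: [0.5785, 0.1575, 0.1013]
tcp_rot: [0.766, 0.642, 0.001, 0.0]
force: [-0.1, 0.4, -0.2]
opening: 0.664
```

```bash
python3 - <<'E'
from h import *
p,d=grab('side','side4'); delta([.5765,.151,.0185],79.5)
cv2.imwrite('pics/side4z.png',cv2.resize(p[90:220,160:300],None,fx=5,fy=5)[:,:,::-1])
E
```

```text
tool-x deg 79.94 pos [0.5791 0.1574 0.1022] delta [[-0.0069, -0.0018, 0.0836]] yaw 0.007755549414096475
```

View pics/side4z.png

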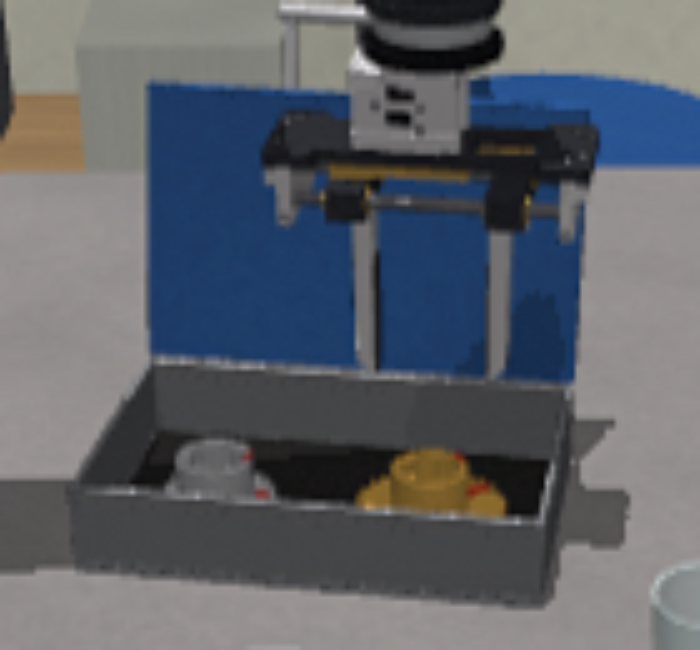

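The open fingers stand above the brass boss with room on both sides, so I go down in stages.

Emit:
move_arm:
  deltas:
    - [[-0.007,-0.002,0.02],0.008,0.66]
    - [[-0.007,-0.002,0.04],0.008,0.66]
    - [[-0.007,-0.002,0.06],0.008,0.66]
    - [[-0.007,-0.002,0.07],0.008,0.66]
    - [[-0.007,-0.002,0.07],0.008,0.66]

```text
clock: 8.78
ee_pos: [0.5733, 0.15, 0.029]
tcp_rot: [0.769, 0.639, -0.001, -0.001]
force: [-0.0, 0.3, -0.1]
opening: 0.658
```

```bash
python3 - <<'E'
from h import *
delta([.5765,.151,.0185],79.5);print(r.read_state()['force'])
E
```

```text
tool-x deg 79.46 pos [0.5733 0.15   0.029 ] delta [[0.0016, 0.003, 0.0105]] yaw -0.0006687563296121397
[-0.01713009  0.31858295 -0.06305582]
```

Emit:
move_arm:
  deltas:
    - [[0,0,0.0],0,0.66]
    - [[0,0,0.0],0,0.66]

```text
clock: 9.02
ee_pos: [0.575, 0.1501, 0.031]
tcp_rot: [0.769, 0.639, 0.001, 0.0]
force: [0.7, -0.4, 0.2]
opening: 0.659
```

```bash
python3 - <<'E'
from h import *
delta([.5765,.151,.0185],79.5)
E
```

```text
tool-x deg 79.46 pos [0.575  0.1501 0.031 ] delta [[0.0011, 0.0013, 0.0125]] yaw -0.0006717666613661477
```

Emit:
move_arm:
  deltas:
    - [[0.001,0.001,0.008],0,0.66]
    - [[0.001,0.001,0.0125],0,0.66]
    - [[0.001,0.001,0.0125],0,0.66]
    - [[0.001,0.001,0.0125],0,0.66]

```text
clock: 9.52
ee_pos: [0.5753, 0.1508, 0.0176]
tcp_rot: [0.769, 0.639, -0.0, -0.0]
force: [0.1, 0.2, -0.2]
opening: 0.66
```

Emit:
move_arm:
  deltas:
    - [[0,0,0],0,0.3]
    - [[0,0,0],0,0.3]
    - [[0,0,0],0,0.3]
    - [[0,0,0],0,0.3]

```text
clock: 10.02
ee_pos: [0.5757, 0.1508, 0.0179]
tcp_rot: [0.769, 0.639, 0.0, 0.0]
force: [0.8, -0.2, -0.0]
opening: 0.48
```

Emit:
move_arm:
  deltas:
    - [[0,0,-0.03],0,0.3]
    - [[0,0,-0.07],0,0.3]
    - [[0,0,-0.12],0,0.3]
    - [[0,0,-0.16],0,0.3]
    - [[0,0,-0.18],0,0.3]
    - [[0,0,-0.18],0,0.3]

```text
clock: 10.78
ee_pos: [0.5757, 0.151, 0.1986]
tcp_rot: [0.769, 0.639, 0.001, 0.0]
force: [0.2, 0.2, -3.9]
opening: 0.48
```

```bash
python3 - <<'E'
from h import *
delta([.5572,-.1962,.195],83.7);s=r.read_state();print(s['force'],s['opening'])
E
```

```text
tool-x deg 79.46 pos [0.5757 0.151  0.1986] delta [[-0.3447, 0.0453, 0.0034]] yaw -0.07391474775313908
[ 0.22161937  0.15667176 -3.85028819] 0.4795562281348622
```

The cog weighs in at −3.9 N, so it is held. Now I carry it above the hub.

Emit:
move_arm:
  deltas:
    - [[-0.03,0.004,0],0,0.3]
    - [[-0.08,0.01,0],0,0.3]
    - [[-0.13,0.017,0],-0.02,0.3]
    - [[-0.18,0.024,0],-0.04,0.3]
    - [[-0.23,0.03,0],-0.06,0.3]
    - [[-0.28,0.037,0],-0.074,0.3]
    - [[-0.32,0.042,0],-0.074,0.3]
    - [[-0.34,0.045,0],-0.074,0.3]
    - [[-0.3445,0.045,0],-0.074,0.3]
    - [[-0.3445,0.045,0],-0.074,0.3]
    - [[-0.3445,0.045,0],-0.074,0.3]

```text
clock: 12.15
ee_pos: [0.5566, -0.1945, 0.1975]
tcp_rot: [0.744, 0.668, 0.0, -0.0]
force: [0.7, -0.4, -4.7]
opening: 0.478
```

```bash
python3 - <<'E'
from h import *
delta([.5572,-.1962,.16],83.7);s=r.read_state();print(s['force'],s['opening'],s['q'].round(2))
for n in('side','top'):
    p,d=grab(n,n+'5')
    c=proj(n,[.5572,-.1962,.16])[0].astype(int); print(c)
    x,y=max(c[0]-70,0),max(c[1]-60,0)
    cv2.imwrite(f'pics/{n}5z.png',cv2.resize(p[y:y+120,x:x+140],None,fx=5,fy=5,interpolation=2)[:,:,::-1]);print(x,y)
E
```

```text
tool-x deg 83.8 pos [ 0.5566 -0.1945  0.1975] delta [[-0.0017, 0.0008, 0.0375]] yaw 0.0017974543811630022
[ 0.69552842 -0.42483041 -4.66036037] 0.4782899564069504 [-0.48  0.24  1.51  0.    1.39 -0.38]
[240 213]
170 153
[364 184]
294 124
```

View pics/side5z.png

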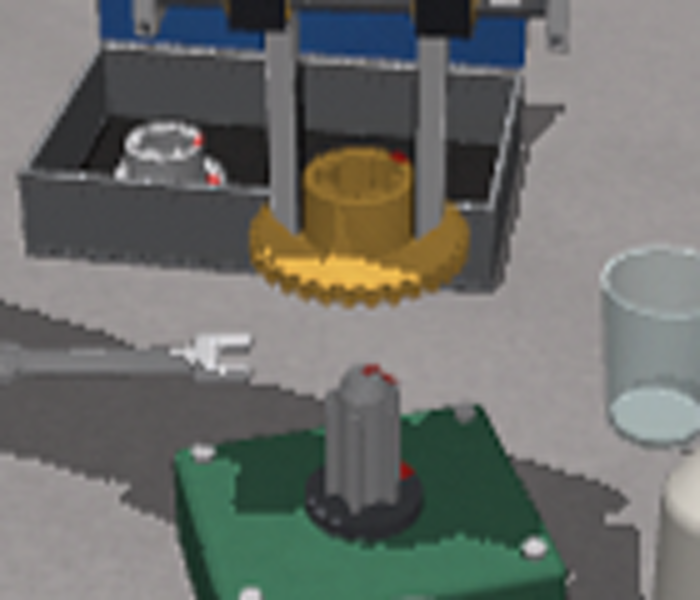

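View pics/top5z.png

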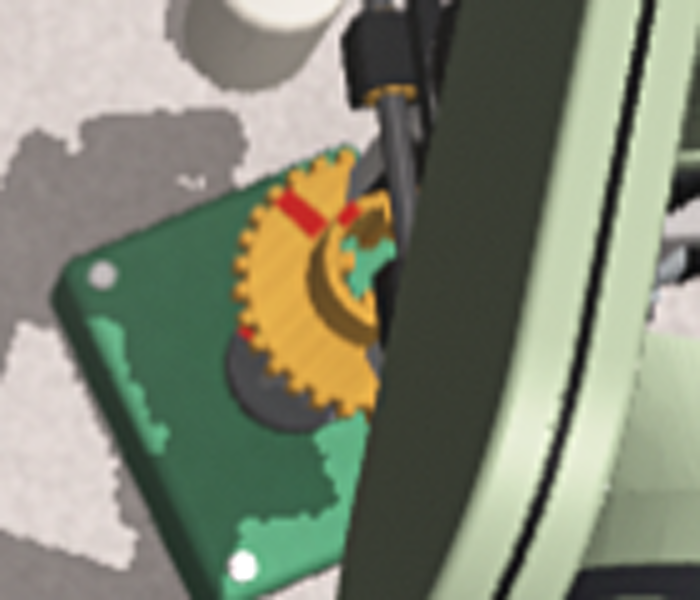

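```bash
cat > held.py <<'E'
from m import *
def held(f,lo,hi,R,ztop,zb,big=True,n='top',c0=None):
    p,d=load(f);P=cloud(n,d);h=cv2.cvtColor(p,cv2.COLOR_RGB2HSV);rd=red(p)
    c0=np.array(c0); reg=np.hypot(P[...,0]-c0[0],P[...,1]-c0[1])<R+.01
    m=reg&(P[...,2]>ztop-.006)&(P[...,2]<ztop+.006)
    if big: m&=((h[...,0]>10)&(h[...,0]<34)&(h[...,1]>110))|rd
    c=max(cv2.findContours(m.astype(np.uint8),0,cv2.CHAIN_APPROX_NONE)[0],key=cv2.contourArea).reshape(-1,2)
    w=plane(n,c,ztop)[:,:2]; w=cv2.convexHull((w*1000).astype(np.float32)).reshape(-1,2)/1000
    rr=np.hypot(*(w-c0).T); s=w[(rr>R-.005)&(rr<R+.005)]
    g=least_squares(lambda x:np.hypot(*(s-x).T)-R,c0,loss='soft_l1',f_scale=.0007)
    print('disc centre',g.x.round(4),len(s),'rms',np.sqrt((g.fun**2).mean()).round(5), 'arc deg',np.degrees(np.arctan2(*(s-c0).T[::-1])).round(0))
    v,u=np.nonzero(rd&reg); Z=P[rd&reg][:,2]
    for zz in(ztop,zb):
        k=abs(Z-zz)<.007
        if k.any():
            q=plane(n,np.c_[u,v][k],zz).mean(0)[:2]
            for c in(c0,g.x): print('mark',zz,k.sum(),q.round(4),'angle',np.degrees(np.arctan2(*(q-c)[::-1])).round(1))
    # pos of boss
E
python3 - <<'E'
from held import *
held('top5',0,0,.045,.1946,.2206,c0=[.5566,-.1945])
E
```

```text
disc centre [ 0.5561 -0.1933] 17 rms 0.0012 arc deg [  2.  10.  25.  35.  48.  62.  71.  86.  97. 107. 117. 131. 142. 162.
 164.  -2.  -0.]
mark 0.1946 41 [ 0.5836 -0.1752] angle 35.6
mark 0.1946 41 [ 0.5836 -0.1752] angle 33.4
mark 0.2206 12 [ 0.5744 -0.1825] angle 34.1
mark 0.2206 12 [ 0.5744 -0.1825] angle 30.6
```

Seen from above, the held cog is centred and its red mark lies at about 35°, which agrees with the hub. I'll centre it, then lower it.

Emit:
move_arm:
  deltas:
    - [[-0.0015,0.0007,0.01],0,0.3]
    - [[-0.0015,0.0007,0.03],0,0.3]
    - [[-0.0015,0.0007,0.05],0,0.3]
    - [[-0.0015,0.0007,0.055],0,0.3]
    - [[-0.0015,0.0007,0.055],0,0.3]
    - [[-0.0015,0.0007,0.055],0,0.3]

```text
clock: 13.0
ee_pos: [0.5579, -0.198, 0.1438]
tcp_rot: [0.745, 0.667, 0.0, 0.001]
force: [0.2, 0.6, -4.4]
opening: 0.48
```

```bash
python3 - <<'E'
from held import *
delta([.5572,-.1962,.075],83.7);s=r.read_state();print(s['force'],s['opening'])
for n in('side','top'):
    p,d=grab(n,n+'6')
    c=proj(n,[.5572,-.1962,.14])[0].astype(int)
    x,y=max(c[0]-50,0),max(c[1]-45,0)
    cv2.imwrite(f'pics/{n}6z.png',cv2.resize(p[y:y+90,x:x+100],None,fx=7,fy=6,interpolation=2)[:,:,::-1])
z=s['ee_pos'][2]
held('top6',0,0,.045,z-.0029,z+.0231,c0=s['ee_pos'][:2])
E
```

```text
tool-x deg 83.7 pos [ 0.5579 -0.198   0.1438] delta [[0.0018, -0.001, 0.0688]] yaw -8.738526273960805e-06
[ 0.17326223  0.62897733 -4.36051201] 0.48017805725325
disc centre [ 0.5571 -0.197 ] 15 rms 0.00166 arc deg [  0.  12.  26.  46.  62.  71.  87.  98. 108. 120. 141. 154. 156. 159.
  -2.]
mark 0.14085374092691266 33 [ 0.5853 -0.1786] angle 35.3
mark 0.14085374092691266 33 [ 0.5853 -0.1786] angle 33.1
mark 0.16685374092691266 9 [ 0.5749 -0.1858] angle 35.7
mark 0.16685374092691266 9 [ 0.5749 -0.1858] angle 32.2
```

View pics/side6z.png

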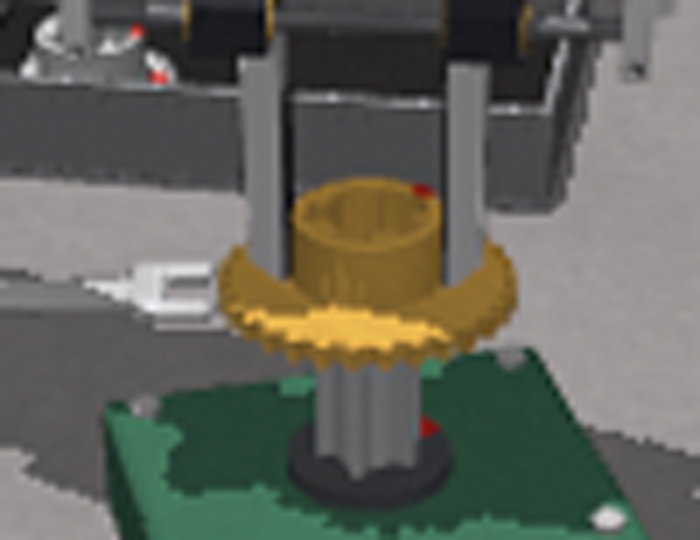

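View pics/top6z.png

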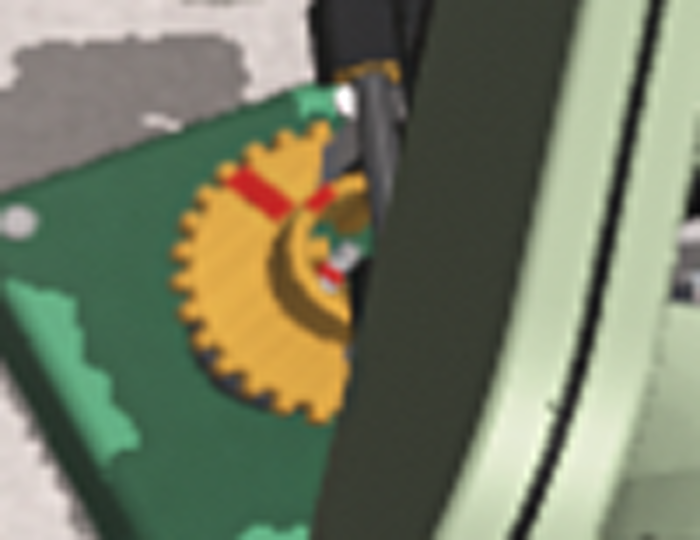

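Emit:
move_arm:
  deltas:
    - [[0.0015,-0.0007,0.005],0,0.3]
    - [[0.0015,-0.0007,0.01],0,0.3]
    - [[0.0015,-0.0007,0.01],0,0.3]
    - [[0.0015,-0.0007,0.01],0,0.3]

```text
clock: 13.6
ee_pos: [0.5565, -0.1961, 0.1326]
tcp_rot: [0.745, 0.667, -0.0, -0.0]
force: [-0.5, -0.6, -4.1]
opening: 0.478
```

```bash
python3 - <<'E'
from h import *
delta([.5572,-.1962,.075],83.7);s=r.read_state();print(s['force'],s['opening'])
E
```

```text
tool-x deg 83.7 pos [ 0.5565 -0.1961  0.1326] delta [[-0.0, 0.0007, 0.0576]] yaw -3.073281657671667e-05
[-0.53760359 -0.63679507 -4.08466795] 0.4783221329796194
```

Emit:
move_arm:
  deltas:
    - [[0,0.0005,0.003],0,0.3]
    - [[0,0.0005,0.006],0,0.3]
    - [[0,0.0005,0.009],0,0.3]
    - [[0,0.0005,0.009],0,0.3]

```text
clock: 14.1
ee_pos: [0.5571, -0.1965, 0.1234]
tcp_rot: [0.745, 0.667, -0.0, 0.0]
force: [0.5, -1.5, -6.1]
opening: 0.479
```

```bash
python3 - <<'E'
from h import *
delta([.5572,-.1962,.075],83.7);s=r.read_state();print(s['force'],s['ft_torque'],s['opening'])
E
```

```text
tool-x deg 83.7 pos [ 0.5571 -0.1965  0.1234] delta [[0.0003, 0.0001, 0.0484]] yaw -6.70024949159105e-05
[ 0.45712502 -1.50585136 -6.10806652] [-0.24625526 -0.19629598 -0.00807821] 0.47932187955594446
```

Emit:
move_arm:
  deltas:
    - [[0,0,0.004],0,0.3]
    - [[0,0,0.009],0,0.3]
    - [[0,0,0.014],0,0.3]
    - [[0,0,0.014],0,0.3]

```text
clock: 14.6
ee_pos: [0.5572, -0.1966, 0.1091]
tcp_rot: [0.745, 0.667, -0.0, 0.0]
force: [2.1, -3.0, -6.1]
opening: 0.479
```

```bash
python3 - <<'E'
from h import *
delta([.5572,-.1962,.075],83.7);s=r.read_state();print(s['force'],s['ft_torque'],s['opening'])
p,d=grab('side','side7');c=proj('side',[.5572,-.1962,.12])[0].astype(int)
x,y=c[0]-50,c[1]-45
cv2.imwrite(f'pics/side7z.png',cv2.resize(p[y:y+90,x:x+100],None,fx=6,fy=6,interpolation=2)[:,:,::-1])
E
```

```text
tool-x deg 83.7 pos [ 0.5572 -0.1966  0.1091] delta [[0.0004, -0.0001, 0.0341]] yaw -1.9695573234998874e-05
[ 2.08931845 -3.03553083 -6.14707451] [-0.67343498 -0.4871258   0.03638847] 0.4793522202923418
```

View pics/side7z.png

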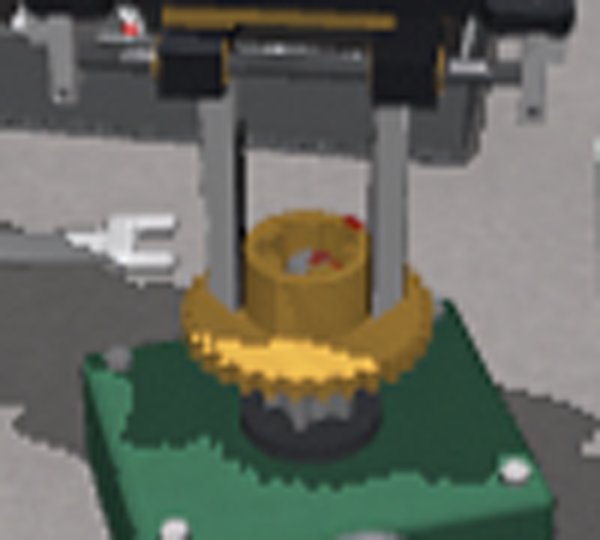

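The splines have engaged, and the nose shows in the bore. I continue down.

Emit:
move_arm:
  deltas:
    - [[-0.0004,0.0004,0.007],0,0.3]
    - [[-0.0004,0.0004,0.014],0,0.3]
    - [[-0.0004,0.0004,0.021],0,0.3]
    - [[-0.0004,0.0004,0.028],0,0.3]
    - [[-0.0004,0.0004,0.03],0,0.3]
    - [[-0.0004,0.0004,0.03],0,0.3]

```text
clock: 15.4
ee_pos: [0.5573, -0.1967, 0.0793]
tcp_rot: [0.745, 0.667, -0.0, 0.0]
force: [1.5, -3.0, -7.4]
opening: 0.48
```

Emit:
move_arm:
  deltas:
    - [[0,0,0.002],0,0.3]
    - [[0,0,0.004],0,0.3]
    - [[0,0,0.004],0,0.3]

```text
clock: 15.78
ee_pos: [0.5574, -0.1968, 0.0759]
tcp_rot: [0.745, 0.667, -0.0, 0.0]
force: [-0.1, -3.6, -2.7]
opening: 0.48
```

Emit:
move_arm:
  deltas:
    - [[0,0,0.001],0,0.3]
    - [[0,0,0.002],0,0.3]
    - [[0,0,0.002],0,0.3]

```text
clock: 16.15
ee_pos: [0.5574, -0.1968, 0.0758]
tcp_rot: [0.745, 0.667, -0.0, 0.0]
force: [-5.0, -2.0, 7.4]
opening: 0.479
```

Stopped at TCP z 0.0758 m (0.0759 expected) with the reaction force reversed, so the cog is home. Now release and retreat.

Emit:
move_arm:
  deltas:
    - [[0,0,0],0,0.66]
    - [[0,0,0],0,0.66]
    - [[0,0,0],0,0.66]
    - [[0,0,-0.02],0,0.66]
    - [[0,0,-0.06],0,0.66]
    - [[0,0,-0.11],0,0.66]
    - [[0,0,-0.13],0,0.66]
    - [[0,0,-0.13],0,0.66]

```text
clock: 17.15
ee_pos: [0.5588, -0.197, 0.2058]
tcp_rot: [0.745, 0.667, 0.001, 0.002]
force: [-0.4, -0.3, 0.7]
opening: 0.661
```

```bash
python3 - <<'E'
from h import *
delta([[.4495,.169,.2],[.4495,.169,.1]],65);s=r.read_state();print(s['force'],s['opening'])
p,d=grab('side','side8');c=proj('side',[.5572,-.1962,.09])[0].astype(int)
x,y=c[0]-50,c[1]-45
cv2.imwrite(f'pics/side8z.png',cv2.resize(p[y:y+90,x:x+100],None,fx=6,fy=6,interpolation=2)[:,:,::-1])
P=cloud('side',d);h=cv2.cvtColor(p,cv2.COLOR_RGB2HSV); 
m=(np.hypot(P[...,0]-.557,P[...,1]+.197)<.05)&(P[...,2]>.06)
print(np.histogram(P[m][:,2],bins=np.arange(.06,.14,.004)))
E
```

```text
tool-x deg 83.71 pos [ 0.5588 -0.197   0.2058] delta [[0.3518, -0.1487, 0.0047], [0.352, -0.1492, 0.1047]] yaw 0.32652873700930696
[-0.44598861 -0.25410636  0.72944885] 0.6610641929504067
(array([ 11,  56, 202, 325,  34,  30,  29,  40,  32, 103,  24,  23,  25,
        32,  27,  21,  24,   0,   0,   0]), array([0.06 , 0.064, 0.068, 0.072, 0.076, 0.08 , 0.084, 0.088, 0.092,
       0.096, 0.1  , 0.104, 0.108, 0.112, 0.116, 0.12 , 0.124, 0.128,
       0.132, 0.136, 0.14 ]))
```

View pics/side8z.png

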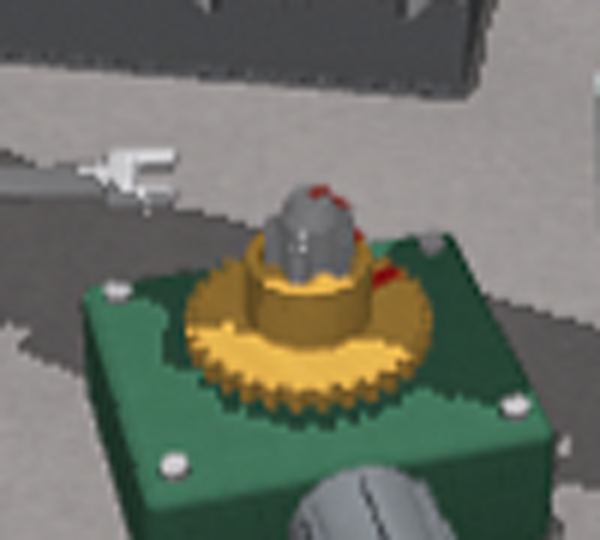

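The big cog is home, with disc top at 0.073 m and boss top at 0.099 m. Next, the small cog.

Emit:
move_arm:
  deltas:
    - [[0.06,-0.025,0],0.1,0.66]
    - [[0.12,-0.05,0],0.2,0.66]
    - [[0.18,-0.075,0],0.327,0.66]
    - [[0.24,-0.1,0],0.327,0.66]
    - [[0.29,-0.124,0],0.327,0.66]
    - [[0.33,-0.14,0.0],0.327,0.66]
    - [[0.352,-0.149,0.03],0.327,0.66]
    - [[0.352,-0.149,0.07],0.327,0.66]
    - [[0.352,-0.149,0.105],0.327,0.66]
    - [[0.352,-0.149,0.115],0.327,0.66]
    - [[0.352,-0.149,0.115],0.327,0.66]
    - [[0.352,-0.149,0.115],0.327,0.66]

```text
clock: 18.7
ee_pos: [0.4491, 0.1697, 0.0898]
tcp_rot: [0.844, 0.537, 0.001, 0.0]
force: [-0.3, -0.3, 0.9]
opening: 0.661
```

```bash
python3 - <<'E'
from h import *
delta([[.4495,.169,.018]],65);s=r.read_state();print(s['force'],s['opening'])
p,d=grab('side','side9');c=proj('side',[.45,.169,.08])[0].astype(int)
x,y=c[0]-50,c[1]-45
cv2.imwrite(f'pics/side9z.png',cv2.resize(p[y:y+90,x:x+100],None,fx=6,fy=6,interpolation=2)[:,:,::-1])
E
```

```text
tool-x deg 64.94 pos [0.4491 0.1697 0.0898] delta [[-0.0006, 0.0006, 0.0718]] yaw -0.0009752054513136919
[-0.26651621 -0.26657253  0.89312769] 0.6612229115128178
```

View pics/side9z.png

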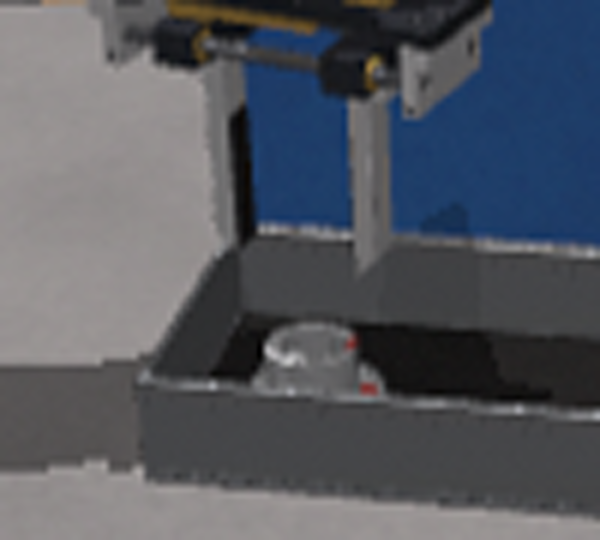

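The fingers straddle the steel boss, so I lower and grip.

Emit:
move_arm:
  deltas:
    - [[-0.0005,0.0005,0.02],0,0.66]
    - [[-0.0005,0.0005,0.04],0,0.66]
    - [[-0.0005,0.0005,0.055],0,0.66]
    - [[-0.0005,0.0005,0.06],0,0.66]
    - [[-0.0005,0.0005,0.06],0,0.66]

```text
clock: 19.38
ee_pos: [0.4484, 0.169, 0.0289]
tcp_rot: [0.844, 0.537, 0.0, 0.0]
force: [0.6, 0.4, -0.5]
opening: 0.66
```

```bash
python3 - <<'E'
from h import *
delta([[.4495,.169,.018]],65)
E
```

```text
tool-x deg 64.96 pos [0.4484 0.169  0.0289] delta [[0.0005, 0.001, 0.0109]] yaw -0.0006572642492775125
```

Emit:
move_arm:
  deltas:
    - [[0.0005,0.0005,0.006],0,0.66]
    - [[0.0005,0.0005,0.011],0,0.66]
    - [[0.0005,0.0005,0.011],0,0.66]
    - [[0.0005,0.0005,0.011],0,0.66]

```text
clock: 19.88
ee_pos: [0.4489, 0.1692, 0.0177]
tcp_rot: [0.844, 0.537, 0.0, 0.0]
force: [0.1, 0.8, -0.4]
opening: 0.659
```

Emit:
move_arm:
  deltas:
    - [[0,0,0],0,0.3]
    - [[0,0,0],0,0.3]
    - [[0,0,0],0,0.3]
    - [[0,0,0],0,0.3]

```text
clock: 20.38
ee_pos: [0.4489, 0.1692, 0.0178]
tcp_rot: [0.844, 0.537, 0.0, 0.0]
force: [0.2, -0.4, 1.0]
opening: 0.487
```

Emit:
move_arm:
  deltas:
    - [[0,0,-0.03],0,0.3]
    - [[0,0,-0.07],0,0.3]
    - [[0,0,-0.12],0,0.3]
    - [[0,0,-0.17],0,0.3]
    - [[0,0,-0.2],0,0.3]
    - [[0,0,-0.2],0,0.3]
    - [[0,0,-0.2],0,0.3]

```text
clock: 21.25
ee_pos: [0.4473, 0.1689, 0.2154]
tcp_rot: [0.844, 0.537, -0.002, -0.001]
force: [0.7, -0.2, -3.7]
opening: 0.488
```

```bash
python3 - <<'E'
from h import *
a=65+41.9
delta([.5574,-.1965,.217],a);s=r.read_state();print(s['force'],s['opening'])
E
```

```text
tool-x deg 64.96 pos [0.4473 0.1689 0.2154] delta [[-0.2845, 0.2544, -0.0017]] yaw -0.7319554988194865
[ 0.68374747 -0.19474617 -3.65123171] 0.4883748266557077
```

Emit:
move_arm:
  deltas:
    - [[-0.03,0.027,0],-0.05,0.3]
    - [[-0.065,0.058,0],-0.15,0.3]
    - [[-0.1,0.09,0],-0.27,0.3]
    - [[-0.14,0.125,0],-0.4,0.3]
    - [[-0.18,0.16,0],-0.53,0.3]
    - [[-0.22,0.197,0],-0.65,0.3]
    - [[-0.255,0.228,0],-0.732,0.3]
    - [[-0.275,0.246,0],-0.732,0.3]
    - [[-0.2845,0.2545,0],-0.732,0.3]
    - [[-0.2845,0.2545,0],-0.732,0.3]
    - [[-0.2845,0.2545,0],-0.732,0.3]
    - [[-0.2845,0.2545,0],-0.732,0.3]

```text
clock: 22.75
ee_pos: [0.5588, -0.195, 0.2177]
tcp_rot: [0.595, 0.804, 0.0, -0.0]
force: [0.0, 0.1, -3.7]
opening: 0.492
```

```bash
python3 - <<'E'
from held import *
delta([.5574,-.1965,.16],106.9);s=r.read_state();print(s['force'],s['opening'])
for n in('side','top'):
    p,d=grab(n,n+'10')
    c=proj(n,[.5572,-.1962,.18])[0].astype(int)
    x,y=max(c[0]-50,0),max(c[1]-45,0)
    cv2.imwrite(f'pics/{n}10z.png',cv2.resize(p[y:y+90,x:x+100],None,fx=6,fy=6,interpolation=2)[:,:,::-1])
z=s['ee_pos'][2]
held('top10',0,0,.035,z-.0028,z+.0232,big=False,c0=s['ee_pos'][:2])
E
```

```text
tool-x deg 106.99 pos [ 0.5588 -0.195   0.2177] delta [[-0.0011, -0.0018, 0.0577]] yaw 0.0015715881712407573
[ 0.04152626  0.10918987 -3.69083833] 0.49235361882419415
disc centre [ 0.5574 -0.1942] 11 rms 0.00188 arc deg [ 32.  48.  74.  87. 105. 118. 135. 153. 165. 168. 171.]
mark 0.21487908515590448 16 [ 0.5813 -0.1786] angle 36.1
mark 0.21487908515590448 16 [ 0.5813 -0.1786] angle 33.2
mark 0.24087908515590448 13 [ 0.576  -0.1838] angle 33.2
mark 0.24087908515590448 13 [ 0.576  -0.1838] angle 29.4
```

View pics/side10z.png

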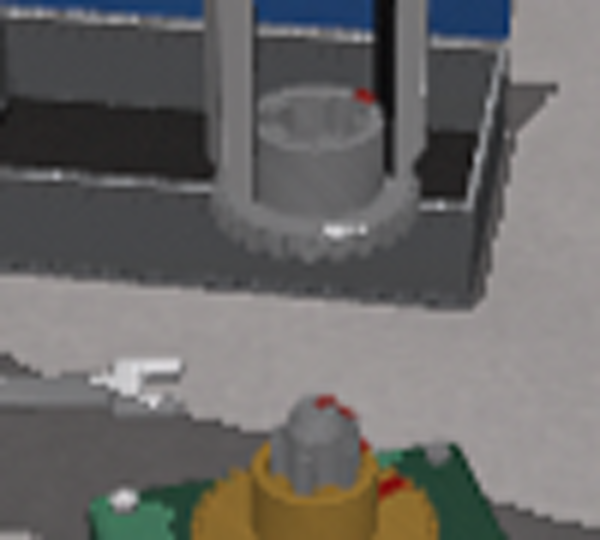

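View pics/top10z.png

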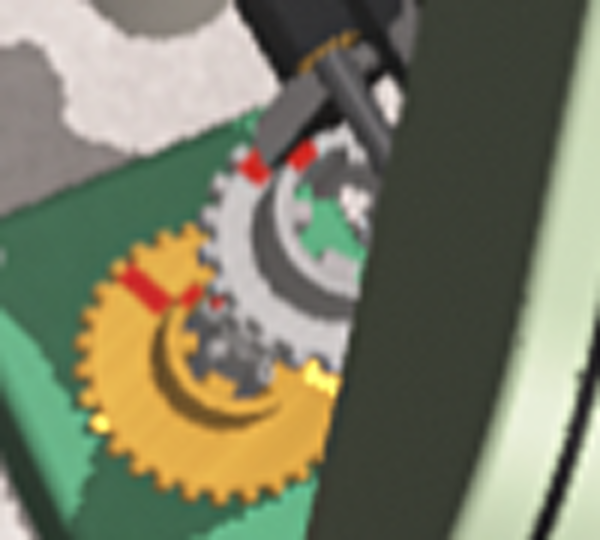

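The small cog hangs level and its mark is at about 35°. I'll centre it and go down to just above the nose.

Emit:
move_arm:
  deltas:
    - [[-0.001,-0.0012,0.02],0,0.3]
    - [[-0.001,-0.0012,0.045],0,0.3]
    - [[-0.001,-0.0012,0.065],0,0.3]
    - [[-0.001,-0.0012,0.073],0,0.3]
    - [[-0.001,-0.0012,0.073],0,0.3]
    - [[-0.001,-0.0012,0.073],0,0.3]

```text
clock: 23.6
ee_pos: [0.559, -0.1979, 0.146]
tcp_rot: [0.595, 0.803, 0.0, 0.001]
force: [-1.0, 0.1, -3.0]
opening: 0.491
```

```bash
python3 - <<'E'
from held import *
delta([.5574,-.1966,.111],106.9);s=r.read_state();print(s['force'],s['opening'])
n='side'
p,d=grab(n,n+'11')
c=proj(n,[.5572,-.1962,.14])[0].astype(int)
x,y=max(c[0]-50,0),max(c[1]-45,0)
cv2.imwrite(f'pics/{n}11z.png',cv2.resize(p[y:y+90,x:x+100],None,fx=6,fy=6,interpolation=2)[:,:,::-1])
E
```

```text
tool-x deg 106.91 pos [ 0.559  -0.1979  0.146 ] delta [[0.0018, -0.0012, 0.035]] yaw 0.0001852949220426364
[-0.97770924  0.13999682 -3.02206196] 0.4905365413445911
```

View pics/side11z.png

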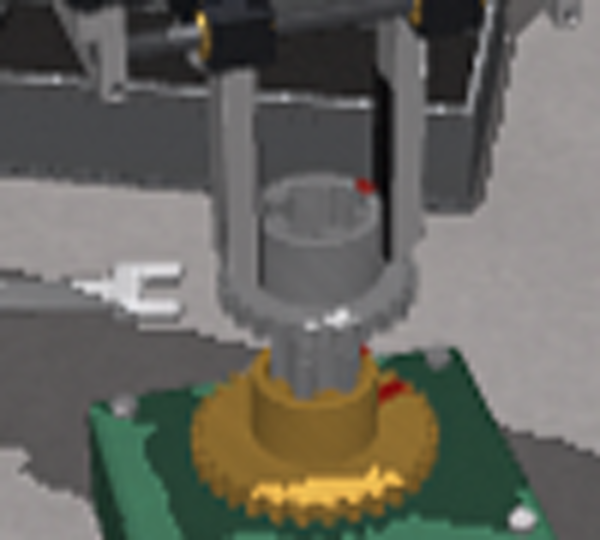

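Emit:
move_arm:
  deltas:
    - [[0.0012,-0.0007,0.003],0,0.3]
    - [[0.0012,-0.0007,0.006],0,0.3]
    - [[0.0012,-0.0007,0.006],0,0.3]
    - [[0.0012,-0.0007,0.006],0,0.3]

```text
clock: 24.15
ee_pos: [0.5571, -0.1966, 0.1386]
tcp_rot: [0.596, 0.803, -0.0, -0.0]
force: [0.1, -0.8, -2.7]
opening: 0.487
```

```bash
python3 - <<'E'
from held import *
delta([.5574,-.1966,.111],106.9);s=r.read_state();print(s['force'],s['opening'])
E
```

```text
tool-x deg 106.9 pos [ 0.5571 -0.1966  0.1386] delta [[-0.0001, 0.0003, 0.0276]] yaw 3.1721401788989005e-05
[ 0.07820061 -0.82663056 -2.70376653] 0.4870633277556644
```

Emit:
move_arm:
  deltas:
    - [[0,0.0003,0.004],0,0.3]
    - [[0,0.0003,0.008],0,0.3]
    - [[0,0.0003,0.012],0,0.3]
    - [[0,0.0003,0.014],0,0.3]
    - [[0,0.0003,0.014],0,0.3]

```text
clock: 24.78
ee_pos: [0.5574, -0.1965, 0.1244]
tcp_rot: [0.596, 0.803, -0.0, -0.0]
force: [-0.3, 0.8, -3.2]
opening: 0.489
```

```bash
python3 - <<'E'
from held import *
delta([.5574,-.1966,.111],106.9);s=r.read_state();print(s['force'],s['ft_torque'],s['opening'])
E
```

```text
tool-x deg 106.9 pos [ 0.5574 -0.1965  0.1244] delta [[-0.0001, 0.0, 0.0134]] yaw 2.9609767540272043e-05
[-0.27266099  0.84171261 -3.16200936] [-0.03374487 -0.0913626   0.02445368] 0.4893162154178939
```

The cog is entering without reaction force. I go on to the seat at TCP z ≈ 0.1118 m.

Emit:
move_arm:
  deltas:
    - [[0,0,0.004],0,0.3]
    - [[0,0,0.008],0,0.3]
    - [[0,0,0.011],0,0.3]
    - [[0,0,0.0125],0,0.3]
    - [[0,0,0.0125],0,0.3]

```text
clock: 25.4
ee_pos: [0.5575, -0.1966, 0.1121]
tcp_rot: [0.596, 0.803, 0.0, 0.0]
force: [1.4, 0.2, -4.1]
opening: 0.487
```

Emit:
move_arm:
  deltas:
    - [[0,0,0.001],0,0.3]
    - [[0,0,0.002],0,0.3]
    - [[0,0,0.002],0,0.3]

```text
clock: 25.78
ee_pos: [0.5576, -0.1967, 0.1118]
tcp_rot: [0.595, 0.803, -0.0, 0.0]
force: [-3.1, 1.0, 5.4]
opening: 0.492
```

Contact at TCP z 0.1118 m, as predicted. Now release, retreat and check.

Emit:
move_arm:
  deltas:
    - [[0,0,0],0,0.66]
    - [[0,0,0],0,0.66]
    - [[0,0,0],0,0.66]
    - [[0,0,-0.02],0,0.66]
    - [[0,0,-0.06],0,0.66]
    - [[0,0,-0.11],0,0.66]
    - [[0,0,-0.14],0,0.66]
    - [[-0.05,-0.05,-0.15],0,0.66]
    - [[-0.1,-0.1,-0.15],0,0.66]
    - [[-0.15,-0.15,-0.15],0,0.66]
    - [[-0.2,-0.18,-0.15],0,0.66]
    - [[-0.25,-0.2,-0.15],0,0.66]
    - [[-0.25,-0.2,-0.15],0,0.66]
    - [[-0.25,-0.2,-0.15],0,0.66]

```text
clock: 27.52
ee_pos: [0.4384, -0.494, 0.2594]
tcp_rot: [0.596, 0.803, 0.001, -0.001]
force: [-0.0, -0.1, -0.2]
opening: 0.662
```

```bash
python3 - <<'E'
from m import *
for n in('side','top'):
    p,d=grab(n,n+'12')
    c=proj(n,[.5572,-.1962,.1])[0].astype(int)
    x,y=max(c[0]-50,0),max(c[1]-45,0)
    cv2.imwrite(f'pics/{n}12z.png',cv2.resize(p[y:y+90,x:x+100],None,fx=6,fy=6,interpolation=2)[:,:,::-1])
    P=cloud(n,d); m=(np.hypot(P[...,0]-.557,P[...,1]+.197)<.05)&(P[...,2]>.06)&(P[...,2]<.15)
    print(n,np.histogram(P[m][:,2],bins=np.arange(.06,.152,.004))[0])
    b=cv2.cvtColor(load(n+'0')[0],cv2.COLOR_RGB2GRAY)
    p0,d0=load('top3' if n=='top' else 'side3'); 
    if n=='side':
        for nm,(x0,x1,y0,y1) in dict(lid=(185,285,85,165),spanner=(160,225,215,235),beaker=(287,320,200,245),bottle=(298,330,230,290)).items():
            print(nm,np.abs(p[y0:y1,x0:x1].astype(int)-p0[y0:y1,x0:x1]).mean())
E
```

```text
side [  9  61 196 287  31  24  32  12   0  14  49 119 140  38  40  50  64  67
 126   5   0   0]
lid 13.453125
spanner 36.094358974358975
beaker 18.78361391694725
bottle 18.559375
top [  6  25 168 407   8   0   1   0   1   5  36 175 299  40  63  72  86  42
 227  41   0   0]
```

View pics/side12.png

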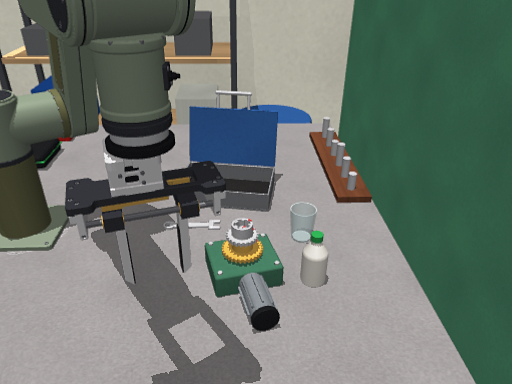

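View pics/side12z.png

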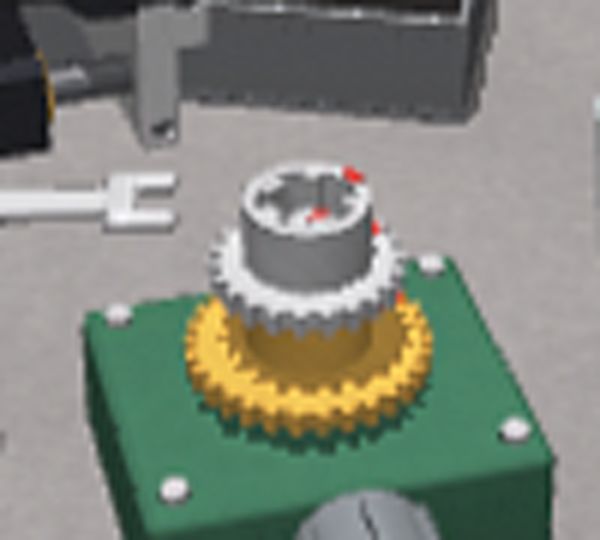

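View pics/top12.png

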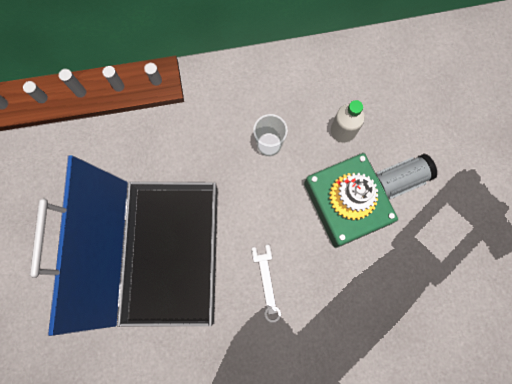

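Both pictures show the lid open with its handle still at (40, 238), and the stacked cogs with boss top at about 0.135 m. Beaker, spanner and bottle are where they were. I'll hand in.

```bash
python3 -c "
from cell import r
print(r.close_job())"
```

```text
the job is handed in; nothing more can be done
None
```

The lid is open on its stop, both cogs are fully home on the hub, and the job is handed in at about 27.6 s of the 69 s allowed.

- **Lid:** I swung it by its handle until it pushed back at about 1.80 rad, then let go. It stands at the same place in the last pictures as right after release.
- **Big brass cog:** It was lowered in the grip and stopped with the TCP at z 0.0758 m, where 0.0759 m was expected. Its disc top measures about 0.073 m and its boss top about 0.099 m.
- **Small steel cog:** It was lowered in the grip on top of the big one and stopped at 0.1118 m as predicted. Its boss top is at about 0.135 m, matching its home height.
- **Master grooves:** The red marks of both cogs line up with the hub's master spline. Neither cog met any reaction on the splines on the way down, only at the seat.
- **Gripper and bystanders:** The gripper is open and clear of everything, with wrist force near zero. The beaker, spanner and bottle appear unmoved.

**Checks that disagreed:**
- The pixel difference between the before and after side views came out high around the lid and the bystanders. I put it down to changed shadows, and to the gripper in front of the spanner, because their positions in the pictures match. I did not measure them again numerically.
- The camera fits of the held cogs' centres were 1–2 mm off the TCP. I took this as bias from the disc edge facing the camera and trusted the TCP instead.

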